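# Clear the fixture and hold the press bracket against the spring fence

## Task

With the hand sweeper, not with the fingers, sweep the four make-up tablets off the dark fixture plate into the blue tray along its near edge, then stand the sweeper back on the bench and let go of it. Then set the aluminium bracket flat on the plate, its mounting face flush against the yellow spring pad and centred on it, and press until the pad is about half-way back (red pointer in the green band, about 10 N), never on to its stop. Finish while still holding it there at that steady push, so that I can drive the screws; leave the vial, bowl and jar alone.

Things in the scene. Friction and masses are not known exactly. Their poses are not given: they have to be found in the camera images.
- fixture: Dark steel base plate of the assembly fixture, 280 (x) by 220 (y) by 30 mm thick, fixed to the bench; origin at the centre of its underside, x points across the plate towards the fence, y to the left, z up. On its far (+x) end stands the spring fence: a grey housing 38 by 130 mm, x = +102 to +140 mm, its top 80 mm above the bench, with a yellow spring pad in front of it. A narrow green band (12 mm in x) is painted on the housing's top.
- pad_face (a point): Yellow upright fence pad, 70 mm wide (y), 50 mm tall, 12 mm thick, standing 1 mm clear of the plate; this point is the centre of the lower edge of its front face, which looks to the fixture's -x (out over the plate). At rest the face is at fixture x = +60 mm, y = 0. Same axis directions as the fixture. A red pointer on its top runs back over the housing and shows the push on the green band.
- pad (a joint): How far the yellow pad is pushed back along the fixture's +x, in m: 0 at rest, 0.028 fully back on its stop. A spring of 0.6 N/mm resists: about 2 N at first movement, 10 N half-way (0.014), 19 N fully back. The pointer's tip is in the green band from 0.008 to 0.020.
- tray: Blue shallow catch tray fixed along the plate's near (-x) edge, 110 (x) by 210 (y) by 24 mm tall, walls and floor 4 mm; its rim is 6 mm lower than the plate's top, so pieces pushed over the edge drop in. Origin at the centre of its underside (fixture x = -196 mm), axes as the fixture's.
- sweeper_grip (a point): Middle of the black grip of the hand sweeper, 51 mm above the sweeper's underside. The sweeper stands on the bench on a straight orange foot with a rubber sole, 24 (x) by 140 (y) by 26 mm tall; the black upright grip on its middle is 22 (x) by 36 (y) mm and reaches from 26 to 76 mm above the underside. About 0.2 kg. x is across the foot, y along it.
- bracket_grip (a point): Point in the upright rib of the aluminium bracket, 30 mm above its underside. The bracket (about 0.3 kg) is an upright mounting plate 12 (x) by 70 (y) by 50 mm tall whose flat outer face lies 40 mm from this point towards +x; behind it a foot 10 mm thick and 60 mm wide, and in the middle a rib 18 mm thick (y), from 10 to 50 mm above the underside. Rib and foot reach from 20 mm behind (-x) this point to 28 mm ahead of it, where the plate begins.
- bracket: The same bracket; origin at the centre of its underside, 10 mm in +x from and 30 mm below bracket_grip; +x points out of the mounting face, z up.
- sweeper: The same sweeper; origin at the centre of its underside.
- tablet0_c (a point): Centre of the rose red pressed make-up tablet, a square block 24 by 24 by 12 mm tall, 14 g, lying flat on the plate at the start.
- tablet1_c (a point): Centre of the light pink pressed make-up tablet, a square block 24 by 24 by 12 mm tall, 14 g, lying flat on the plate at the start.
- tablet2_c (a point): Centre of the dark red pressed make-up tablet, a square block 24 by 24 by 12 mm tall, 14 g, lying flat on the plate at the start.
- tablet3_c (a point): Centre of the coral pressed make-up tablet, a square block 24 by 24 by 12 mm tall, 14 g, lying flat on the plate at the start.
- vial: Bystander: small glass vial with a black cap, 30 mm across, 70 mm tall, standing; origin under its centre.
- bowl: Bystander: steel bowl, 110 mm across, 45 mm tall; origin under its centre.
- jar: Bystander: amber jar with a white lid, 60 mm across, 70 mm tall; origin under its centre.

How it is judged:
By the outcome, as a careful person would: the job done as asked, in the order asked, and still so for the second after the job is handed in, while the arm keeps its last pose, push and grip.
It also fails if it takes over 72 s, if anything falls off the work surface, if the arm or the gripper's body presses on something with over 40 N, if the wrist force passes 120 N, or if a joint passes its speed limit or range.

## Robot

A 7-joint arm with a two-finger parallel gripper is mounted at the origin on the work surface. World frame = base frame: x ahead of the robot, y to its left, z up, the work surface at z = 0. Lengths are in m, angles in rad, forces in N, time in s.
With the tool pointing down it reaches from about 0.4 to 0.875 m from the base axis. Payload 19.3 kg.
Tool frame: the origin (TCP) lies midway between the tips of the shut fingers; the grasp point (between the pads) lies 19 mm behind it; z points along the fingers, y is the line along which they close (so a half turn about z gives the same grasp; the last joint's range is limited). The gripper opens to 85 mm and grips with 20 to 120 N. Pads are 22 mm wide; open, the fingers measure 114 mm over their backs; the gripper's body (76 mm by 85 mm) begins 54 mm behind the grasp point. The pads swing forward as they close: fully open they stand 13 mm farther back than shut.
Start: joints at [1.179, 0.521, -0.036, 1.599, 0.021, 1.021, -0.113], TCP at [0.198, -0.593, 0.199] pointing down, gripper open.
Joint ranges: [-2.91, 2.91], [-0.3, 2.13], [-1.5, 1.42], [0.17, 2.43], [-1.26, 4.41], [0.16, 1.93], [-2.52, 2.52]. Speed limits (rad/s): [1.89, 1.89, 2.39, 2.39, 3.01, 3.01, 3.01].

## Interface

Orientations are given as [roll, pitch, yaw] about the fixed x, y, z axes, in that order (R = Rz(yaw) Ry(pitch) Rx(roll)).
In Python, from workcell import bot gives the robot as it stands.
- The arm moves only by the tool move_arm, never from a script. Its argument "moves" is a list that holds one entry, the list of rows, each a list of 7 numbers: the opening, from 0 (shut) to 1 (fully open), then the shift along the tool's x, y, z in units of 1000 mm (1.0 is 1000 mm), then the turn, a rotation vector about the tool's x, y, z in units of 2 pi rad (1.0 is 2 pi rad). A call has 1 to 5 rows; each row is the pose to reach, as a shift and turn from the pose commanded when the call began, along the tool's axes at that moment, turning the shorter way round; what a row does not reach only later rows make up. A row lasts 1/10 s, in which the tool goes at most 50 mm and 8.59 degrees, less where a joint would pass 70% of its speed; a pose out of reach is approached as far as the arm can. A call with a number of a shift or a turn outside -1 to 1 is refused whole. A call with a gripper value outside its range is refused whole. The fingers move at their own pace and stop on an object; "force" is the grip in N (left out, the last holds). Time passes only in rows, so rows that repeat a pose let the fingers close. It gives the time, the measured TCP pose, the force, the opening and the grip force at its end, in the units of the state.
- bot.observe(): the state, without advancing time (a new reading comes with each control period).
- bot.grab_frame(name): name is "scene" or "side" or "wrist"; returns the picture (480x640x3 uint8, red, green, blue); there is no depth.
- bot.camera_params(name): a dict with "vertical_fov" (degrees; the focal length in pixels is half the picture's height over the tangent of half this angle, whatever the lens; pixels are square), "cx", "cy" (the principal point, pixels), "R" (3x3) and "t" (3): a world point X has camera coordinates R X + t. Camera axes: x right, y down, z forward; pixel columns grow to the right and rows downward; lengths in m; the calibration is good to about 2 mm. The wrist camera is an equidistant fisheye: a pixel r from the principal point sees the ray r / f radians off the axis. A picture is of the moment at which its call begins: read the wrist's pose just before it. camera_params takes no time and is no camera call; for the wrist camera it gives the pose at the moment of the call.
- bot.job_done(): hands the job in; it is judged then, once.
The state is a dict: "clock": time; "qpos": joint angles; "qd": joint speeds; "joint_efforts": joint torques, N m; "position": TCP position; "tool_rot": TCP orientation; "force": force on the tool from outside, world axes, zero at the start; "moment": the same for the moment, N m; "grip_width": finger opening in m; "finger_force": force on a finger pad.
Only numpy, scipy, OpenCV 4.12 (cv2) and the standard library are available. Lean on these libraries where they do the work, as an engineer would, in place of code of your own. Each camera call takes 0.05 s, during which the arm holds its last target. There are 200 camera calls.

## Working session

There is one attempt and no reset: what is moved stays moved. The work goes in short steps, Python scripts to look and compute and a tool call to move; the robot and the scene stay as the last step left them, time stands still between calls to the robot, and variables do not carry over. Pictures are saved under pics/ and viewed, at most 10 in all, crops included, and the job is handed in when it is done.

Besides the shell and the picture viewer there is one more tool, called after "Emit:" by a JSON object that holds its "api" and its "payload", one argument or row to a line. move_arm: Moves the arm, as the interface text tells. Shifts and turns lie within -1 to 1; 1 stands for 1000 mm of shift or 2 pi rad of turn. Its arguments: {"type":"object","properties":{"moves":{"type":"array"},"force":{"type":"number"}},"required":["moves"]}

```bash
mkdir -p pics; ls; python3 - <<'E'
from workcell import bot
import cv2
s=bot.observe();print({k:s[k] for k in('clock','position','tool_rot','grip_width','force')})
for n in('scene','side'):
    cv2.imwrite(f'pics/{n}0.png',bot.grab_frame(n)[:,:,::-1]);p=bot.camera_params(n);print(n,p)
E
```

```text
pics
{'clock': 0.0, 'position': array([ 0.19751783, -0.59257733,  0.19872902]), 'tool_rot': array([-3.14046497e+00,  8.05560095e-05,  3.21782150e-01]), 'grip_width': 0.08531083727654605, 'force': array([ 0.84021046, -0.22023782, -0.44399411])}
scene {'vertical_fov': 54.76676058221624, 'cx': 315.5747380130234, 'cy': 237.0736164942183, 'R': array([[ 0.16518717,  0.98624251, -0.00623705],
       [ 0.82090117, -0.14099359, -0.55339143],
       [-0.54665754,  0.08629316, -0.83289797]]), 't': array([-0.11214445, -0.38602871,  1.24636543])}
side {'vertical_fov': 57.54333432258284, 'cx': 319.2716667102319, 'cy': 240.75310868441747, 'R': array([[-0.98430768, -0.17633689, -0.00661014],
       [-0.09121546,  0.54051441, -0.83637546],
       [ 0.15105672, -0.82264784, -0.54811714]]), 't': array([0.50988342, 0.1215429 , 0.92816889])}
```

View pics/scene0.png

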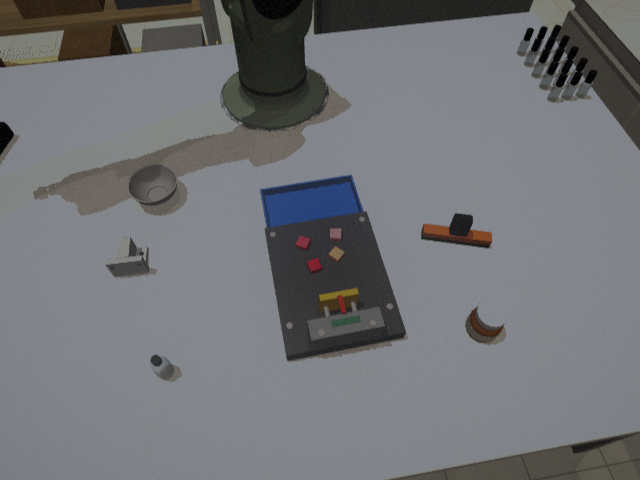

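View pics/side0.png

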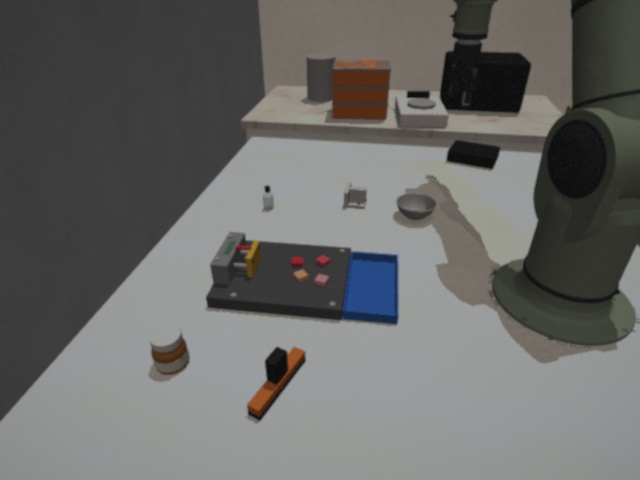

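```bash
cat > h.py <<'E'
import numpy as np,cv2
from workcell import bot
def cam(n):
    p=bot.camera_params(n);p['f']=240/np.tan(np.radians(p['vertical_fov']/2));return p
def ray(p,u,v,fish=False):
    d=np.array([u-p['cx'],v-p['cy']])/p['f']
    if fish:
        r=np.hypot(*d)+1e-12;c=np.r_[d/r*np.sin(r),np.cos(r)]
    else: c=np.r_[d,1]
    R=np.array(p['R']);return -R.T@p['t'],R.T@c
def at(p,u,v,z,fish=False):
    o,d=ray(p,u,v,fish);return o+d*(z-o[2])/d[2]
def proj(p,X,fish=False):
    c=np.array(p['R'])@X+p['t']
    if fish:
        r=np.hypot(c[0],c[1]);th=np.arctan2(r,c[2]);return np.array([p['cx'],p['cy']])+p['f']*th*c[:2]/r
    return np.array([p['cx'],p['cy']])+p['f']*c[:2]/c[2]
E
python3 - <<'E'
import cv2,numpy as np
s=cv2.imread('pics/scene0.png')
L=lambda a,x,y,w,h,k:cv2.resize(a[y:y+h,x:x+w],None,fx=k,fy=k,interpolation=cv2.INTER_CUBIC)
o=np.zeros((600,800,3),np.uint8)
o[:,:480]=L(s,255,165,160,200,3)       # plate
o[:280,480:]=L(s,415,195,80,70,4)    # sweeper
o[300:580,480:]=L(s,95,225,80,70,4)    # bracket
cv2.imwrite('pics/c0.png',o)
E
```

```text
(no output)
```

View pics/c0.png

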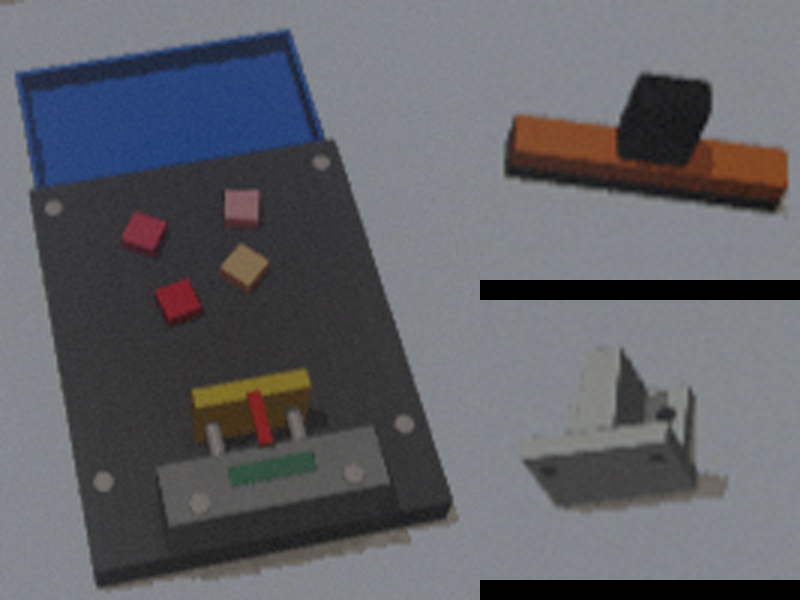

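```bash
cat > fit.py <<'E'
from h import *
from scipy.optimize import least_squares
p=cam('scene')
def fit(P,U,x0):
    P=np.array(P)/1000.;U=np.array(U)
    def W(q):
        c,s=np.cos(q[2]),np.sin(q[2]);return np.c_[q[0]+c*P[:,0]-s*P[:,1],q[1]+s*P[:,0]+c*P[:,1],P[:,2]]
    f=lambda q:(np.array([proj(p,w) for w in W(q)])-U).ravel()
    r=least_squares(f,x0);print(np.round(r.x,4),np.round(r.fun,1).tolist());return r.x
pl=lambda x,y:(255+x/3,165+y/3)
sw=lambda x,y:(415+(x-480)/4,195+y/4)
br=lambda x,y:(95+(x-480)/4,225+(y-300)/4)
q=fit([(-140,-110,30),(-140,110,30),(140,110,30),(140,-110,30)],[pl(32,188),pl(333,141),pl(452,504),pl(95,572)],[.6,0,0])
for n,u in dict(t0=(145,230),t1=(242,205),t2=(178,298),t3=(245,264)).items():
    w=at(p,*pl(*u),.042);d=w[:2]-q[:2];c,s=np.cos(q[2]),np.sin(q[2]);print(n,w.round(3),np.round([c*d[0]+s*d[1],-s*d[0]+c*d[1]],3))
fit([(-12,-70,26),(-12,70,26),(12,-70,0),(12,70,0)],[sw(515,117),sw(787,150),sw(508,175),sw(780,210)],[.6,.3,0])
fit([(30,-35,50),(30,35,50),(30,-35,0),(30,35,0),(-30,-9,50),(-30,9,50)],[br(525,460),br(671,446),br(560,507),br(695,488),br(585,350),br(622,347)],[.6,-.3,0])
E
python3 fit.py
```

```text
[0.5917 0.0441 0.0279] [-0.9, 0.1, 1.0, -0.9, 0.6, -0.0, -0.7, 0.4]
t0 [0.51  0.003 0.042] [-0.082 -0.038]
t1 [0.502 0.071 0.042] [-0.089  0.03 ]
t2 [0.566 0.017 0.042] [-0.026 -0.027]
t3 [0.548 0.065 0.042] [-0.043  0.022]
[ 0.5315  0.3252 -0.3204] [0.6, -0.7, 0.6, -0.8, -0.3, 1.0, -0.9, 0.6]
[ 0.4745 -0.3472 -0.0189] [-0.9, -0.1, -0.6, -1.3, -0.2, 0.6, 1.2, 0.8, 0.4, 0.2, 0.2, -0.2]
```

Emit:
{"api": "move_arm", "payload": {
  "moves": [
    [[1,0.04,-0.024,-0.006,0,0,0.0103],[1,0.08,-0.048,-0.012,0,0,0.0206],[1,0.12,-0.072,-0.018,0,0,0.031],[1,0.16,-0.096,-0.024,0,0,0.041],[1,0.2,-0.12,-0.03,0,0,0.0512]]
  ]
}}

```text
clock: 0.6
position: [0.3503, -0.4141, 0.2294]
tool_rot: [-3.141, 0.0, -0.003]
force: [1.5, -0.8, 0.0]
grip_width: 0.0856
finger_force: 0.0
```

Emit:
{"api": "move_arm", "payload": {
  "moves": [
    [[1,0.012,-0.047,0,0,0,0],[1,0.024,-0.094,0,0,0,0],[1,0.036,-0.141,0,0,0,0],[1,0.048,-0.188,0,0,0,0],[1,0.06,-0.235,0,0,0,0]]
  ]
}}

```text
clock: 1.1
position: [0.4094, -0.1789, 0.2293]
tool_rot: [3.141, 0.0, -0.0]
force: [1.5, -0.1, -0.1]
grip_width: 0.0853
finger_force: 0.0
```

Emit:
{"api": "move_arm", "payload": {
  "moves": [
    [[1,0.012,-0.047,0,0,0,0],[1,0.024,-0.094,0,0,0,0],[1,0.036,-0.141,0,0,0,0],[1,0.048,-0.188,0,0,0,0],[1,0.06,-0.235,0,0,0,0]]
  ]
}}

```text
clock: 1.6
position: [0.4694, 0.0561, 0.2293]
tool_rot: [3.142, -0.0, -0.0]
force: [1.0, -0.2, 0.2]
grip_width: 0.0856
finger_force: 0.0
```

Emit:
{"api": "move_arm", "payload": {
  "moves": [
    [[1,0.012,-0.047,0,0,0,0.01],[1,0.024,-0.094,0,0,0,0.02],[1,0.036,-0.141,0,0,0,0.03],[1,0.048,-0.188,0,0,0,0.04],[1,0.06,-0.235,0,0,0,0.05]]
  ]
}}

```text
clock: 2.1
position: [0.5239, 0.2725, 0.2275]
tool_rot: [3.142, 0.005, -0.288]
force: [0.2, -0.6, -1.0]
grip_width: 0.0855
finger_force: 0.0
```

```bash
python3 - <<'E'
from h import *
s=bot.observe();print(s['clock'],s['position'],s['tool_rot'],s['qpos'])
p=cam('wrist');print({k:p[k] for k in('cx','cy','f')})
im=bot.grab_frame('wrist');cv2.imwrite('pics/w1.png',im[:,:,::-1])
c,sn=np.cos(-.32),np.sin(-.32)
for x,y,z in [(-12,-70,26),(-12,70,26),(12,70,26),(12,-70,26),(-11,-18,76),(-11,18,76),(11,18,76),(11,-18,76)]:
    w=np.array([.5315+(c*x-sn*y)/1e3,.3252+(sn*x+c*y)/1e3,z/1e3]);print((x,y,z),proj(p,w,True).round())
E
```

```text
2.1 [0.52393797 0.27245077 0.22750141] [ 3.14156931  0.00540777 -0.28849959] [-0.44854317  0.44465719 -0.18109047  1.65203641  0.08425766  1.05617745
 -2.51345113]
{'cx': 322.48855588442524, 'cy': 241.8336709495395, 'f': np.float64(371.64829954431775)}
(-12, -70, 26) [339. 220.]
(-12, 70, 26) [209. 217.]
(12, 70, 26) [208. 195.]
(12, -70, 26) [340. 197.]
(-11, -18, 76) [285. 231.]
(-11, 18, 76) [246. 230.]
(11, 18, 76) [246. 207.]
(11, -18, 76) [285. 208.]
```

View pics/w1.png

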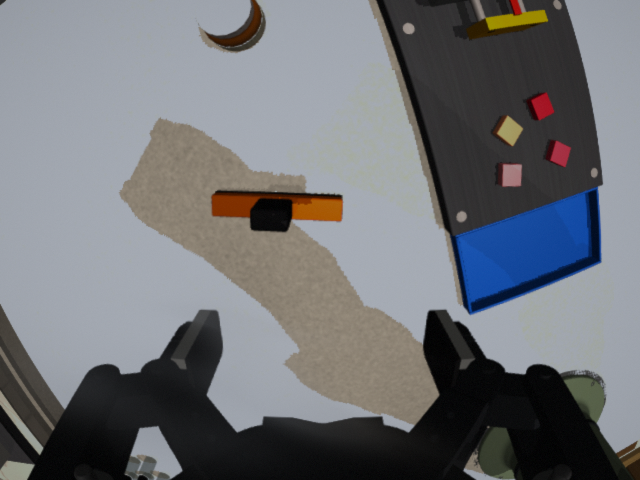

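Emit:
{"api": "move_arm", "payload": {
  "moves": [
    [[1,-0.002,-0.01,0,0,0,-0.023],[1,-0.003,-0.02,0,0,0,-0.046],[1,-0.005,-0.03,0,0,0,-0.069],[1,-0.006,-0.04,0,0,0,-0.092],[1,-0.008,-0.05,0,0,0,-0.115]]
  ]
}}

```text
clock: 2.65
position: [0.531, 0.3188, 0.228]
tool_rot: [-3.14, 0.004, 0.44]
force: [-1.1, -0.2, -0.4]
grip_width: 0.0854
finger_force: 0.0
```

```bash
cat >> h.py <<'E'
from scipy.spatial.transform import Rotation as Ro
def to(x,y,z,yaw):
    s=bot.observe();R=Ro.from_euler('xyz',s['tool_rot']);T=Ro.from_euler('xyz',[np.pi,0,yaw])
    print(s['clock'],s['position'].round(4),s['tool_rot'].round(3),'q7',s['qpos'][6].round(2),'F',s['force'].round(1),'| shift',R.inv().apply(np.array([x,y,z])-s['position']).round(4),'turn',((R.inv()*T).as_rotvec()/2/np.pi).round(4))
E
python3 -c "
from h import *
to(.531,.323,.12,1.251)"
```

```text
2.65 [0.531  0.3188 0.228 ] [-3.14   0.004  0.44 ] q7 -1.92 F [-1.1 -0.2 -0.4] | shift [ 0.0022 -0.0036  0.108 ] turn [-0.0005  0.0005 -0.1292]
```

Emit:
{"api": "move_arm", "payload": {
  "moves": [
    [[1,0.001,-0.001,0.02,0,0,-0.023],[1,0.002,-0.003,0.04,0,0,-0.046],[1,0.002,-0.004,0.06,0,0,-0.069],[1,0.002,-0.004,0.08,0,0,-0.092],[1,0.002,-0.004,0.1,0,0,-0.115]]
  ]
}}

```text
clock: 3.15
position: [0.5306, 0.323, 0.1272]
tool_rot: [-3.138, 0.002, 1.162]
force: [1.0, 0.8, -0.7]
grip_width: 0.0853
finger_force: 0.0
```

Emit:
{"api": "move_arm", "payload": {
  "moves": [
    [[1,0,0,0.008,0,0,-0.014],[1,0,0,0.008,0,0,-0.014]]
  ]
}}

```text
clock: 3.35
position: [0.5301, 0.3224, 0.1187]
tool_rot: [-3.136, 0.003, 1.245]
force: [0.5, 0.4, 0.5]
grip_width: 0.0851
finger_force: 0.0
```

```bash
python3 - <<'E'
from h import *
to(.531,.323,.034,1.251)
p=cam('wrist')
im=bot.grab_frame('wrist');cv2.imwrite('pics/w2.png',im[:,:,::-1])
c,sn=np.cos(-.32),np.sin(-.32)
for x,y,z in [(-12,-70,26),(-12,70,26),(12,70,26),(12,-70,26),(-11,-18,76),(-11,18,76),(11,18,76),(11,-18,76)]:
    w=np.array([.531+(c*x-sn*y)/1e3,.323+(sn*x+c*y)/1e3,z/1e3]);print((x,y,z),proj(p,w,True).round())
E
```

```text
3.35 [0.5301 0.3224 0.1187] [-3.136e+00  3.000e-03  1.245e+00] q7 -1.27 F [0.5 0.4 0.5] | shift [0.0011 0.0011 0.0847] turn [-0.0009  0.0005 -0.0009]
(-12, -70, 26) [311. 312.]
(-12, 70, 26) [308. 137.]
(12, 70, 26) [342. 137.]
(12, -70, 26) [340. 312.]
(-11, -18, 76) [309. 280.]
(-11, 18, 76) [307. 226.]
(11, 18, 76) [343. 226.]
(11, -18, 76) [343. 280.]
```

View pics/w2.png

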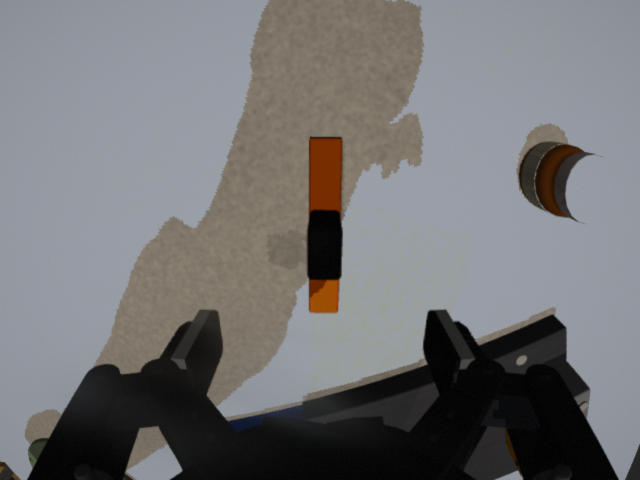

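Emit:
{"api": "move_arm", "payload": {
  "moves": [
    [[1,0.001,0.001,0.04,-0.0009,0.0005,-0.001],[1,0.001,0.001,0.07,-0.0009,0.0005,-0.001],[1,0.001,0.001,0.085,-0.0009,0.0005,-0.001],[1,0.001,0.001,0.085,-0.0009,0.0005,-0.001],[1,0.001,0.001,0.085,-0.0009,0.0005,-0.001]]
  ]
}}

```text
clock: 3.9
position: [0.5323, 0.3244, 0.0365]
tool_rot: [3.139, -0.003, 1.249]
force: [1.1, 0.3, 0.7]
grip_width: 0.0855
finger_force: 0.0
```

Emit:
{"api": "move_arm", "payload": {
  "moves": [
    [[0,0,0,0,0,0,0],[0,0,0,0,0,0,0],[0,0,0,0,0,0,0],[0,0,0,0,0,0,0],[0,0,0,0,0,0,0]]
  ],
  "force": 60
}}

```text
clock: 4.4
position: [0.5319, 0.324, 0.0359]
tool_rot: [3.139, -0.003, 1.25]
force: [-1.2, -0.9, 5.2]
grip_width: 0.0203
finger_force: 58.9
```

Emit:
{"api": "move_arm", "payload": {
  "moves": [
    [[0,0,0,0,0,0,0],[0,0,0,0,0,0,0],[0,0,0,0,0,0,0],[0,0,0,0,0,0,0],[0,0,0,0,0,0,0]]
  ],
  "force": 60
}}

```text
clock: 4.9
position: [0.5319, 0.3239, 0.0358]
tool_rot: [3.139, -0.003, 1.25]
force: [-1.3, -2.4, 8.7]
grip_width: 0.0199
finger_force: 59.3
```

Emit:
{"api": "move_arm", "payload": {
  "moves": [
    [[0,0,0,-0.02,0,0,0],[0,0,0,-0.05,0,0,0],[0,0,0,-0.07,0,0,0],[0,0,0,-0.07,0,0,0]]
  ]
}}

```text
clock: 5.3
position: [0.5326, 0.3246, 0.1078]
tool_rot: [3.137, -0.005, 1.25]
force: [1.1, -0.1, -1.9]
grip_width: 0.0199
finger_force: 59.5
```

```bash
python3 -c "
from h import *
to(.614,.041,.105,1.599)"
```

```text
5.3 [0.5326 0.3246 0.1078] [ 3.137 -0.005  1.25 ] q7 -1.28 F [ 1.1 -0.1 -1.9] | shift [-0.2435  0.1666  0.0023] turn [ 0.0008 -0.0007 -0.0555]
```

Emit:
{"api": "move_arm", "payload": {
  "moves": [
    [[0,-0.03,0.02,0,0.001,-0.0007,-0.011],[0,-0.07,0.047,0,0.001,-0.0007,-0.022],[0,-0.105,0.072,0,0.001,-0.0007,-0.033],[0,-0.14,0.097,0.002,0.001,-0.0007,-0.044],[0,-0.175,0.12,0.002,0.001,-0.0007,-0.0555]]
  ]
}}

```text
clock: 5.8
position: [0.5901, 0.1178, 0.1019]
tool_rot: [-3.136, 0.002, 1.602]
force: [0.9, -0.2, -2.7]
grip_width: 0.0201
finger_force: 59.5
```

```bash
python3 -c "
from h import *
to(.614,.041,.085,1.599)"
```

```text
5.8 [0.5901 0.1178 0.1019] [-3.136e+00  2.000e-03  1.602e+00] q7 -0.64 F [ 0.9 -0.2 -2.7] | shift [-0.0774  0.0215  0.017 ] turn [-0.0009  0.0004  0.0005]
```

Emit:
{"api": "move_arm", "payload": {
  "moves": [
    [[0,-0.035,0.01,0.005,-0.0005,0.0004,0.0005],[0,-0.077,0.022,0.01,-0.0005,0.0004,0.0005],[0,-0.077,0.022,0.017,-0.0005,0.0004,0.0005],[0,-0.077,0.022,0.017,-0.0005,0.0004,0.0005]]
  ]
}}

```text
clock: 6.2
position: [0.6135, 0.0423, 0.0844]
tool_rot: [-3.138, -0.001, 1.594]
force: [-0.0, 0.9, -2.9]
grip_width: 0.0202
finger_force: 59.5
```

```bash
python3 - <<'E'
from h import *
to(.614,.041,.068,1.599)
a=bot.grab_frame('side')[180:360,180:440,::-1];b=bot.grab_frame('scene')[160:370,240:430,::-1]
a=cv2.resize(a,(400,277));b=cv2.resize(b,(400,442))
o=np.zeros((442,800,3),np.uint8);o[:277,:400]=a;o[:,400:]=b;cv2.imwrite('pics/c3.png',o)
E
```

```text
6.2 [0.6135 0.0423 0.0844] [-3.138e+00 -1.000e-03  1.594e+00] q7 -0.52 F [-0.   0.9 -2.9] | shift [-0.0013  0.0005  0.0164] turn [-0.0006 -0.0001 -0.0008]
```

View pics/c3.png

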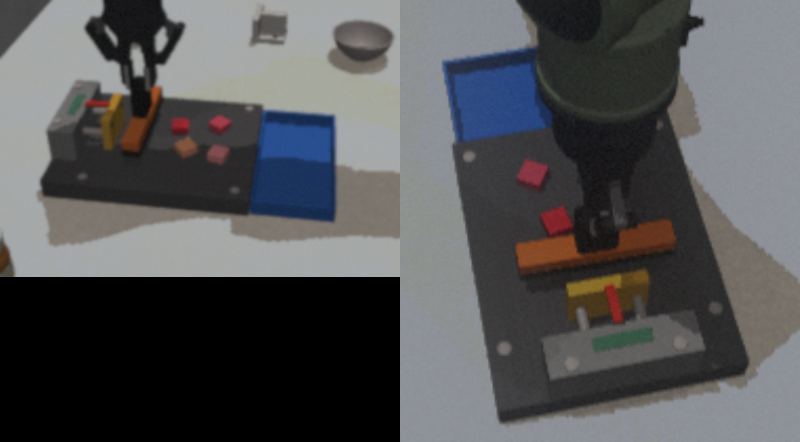

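Emit:
{"api": "move_arm", "payload": {
  "moves": [
    [[0,-0.001,0,0.008,-0.0006,0,-0.0008],[0,-0.001,0,0.016,-0.0006,0,-0.0008],[0,-0.001,0,0.016,-0.0006,0,-0.0008],[0,-0.001,-0.01,0.016,-0.0006,0,-0.0008],[0,-0.001,-0.02,0.016,-0.0006,0,-0.0008]]
  ]
}}

```text
clock: 6.8
position: [0.5935, 0.0423, 0.0702]
tool_rot: [3.139, -0.001, 1.601]
force: [-0.3, 0.4, -2.2]
grip_width: 0.0204
finger_force: 59.5
```

Emit:
{"api": "move_arm", "payload": {
  "moves": [
    [[0,0,-0.015,0,0,0,0],[0,0,-0.03,0,0,0,0],[0,0,-0.045,0,0,0,0],[0,0,-0.06,0,0,0,0],[0,0,-0.075,0,0,0,0]]
  ]
}}

```text
clock: 7.3
position: [0.5182, 0.0396, 0.0704]
tool_rot: [3.138, -0.0, 1.601]
force: [0.7, 0.8, -2.6]
grip_width: 0.0199
finger_force: 59.5
```

```bash
python3 - <<'E'
from h import *
to(.438,.037,.068,1.599)
E
```

```text
7.3 [0.5182 0.0396 0.0704] [ 3.138 -0.     1.601] q7 -0.6 F [ 0.7  0.8 -2.6] | shift [-0.0002 -0.0803  0.0022] turn [ 0.0005 -0.0001  0.0003]
```

Emit:
{"api": "move_arm", "payload": {
  "moves": [
    [[0,0,-0.015,0.001,0.0005,0,0],[0,0,-0.03,0.001,0.0005,0,0],[0,0,-0.045,0.001,0.0005,0,0],[0,0,-0.06,0.001,0.0005,0,0],[0,0,-0.075,0.001,0.0005,0,0]]
  ]
}}

```text
clock: 7.8
position: [0.4432, 0.0373, 0.0692]
tool_rot: [3.142, -0.0, 1.601]
force: [0.6, -0.2, -2.3]
grip_width: 0.0201
finger_force: 59.5
```

Emit:
{"api": "move_arm", "payload": {
  "moves": [
    [[0,0,-0.008,0,0,0,0],[0,0,-0.01,0,0,0,0],[0,0,-0.01,0,0,0,0],[0,0,-0.01,0,0,0,0]]
  ]
}}

```text
clock: 8.2
position: [0.4351, 0.0372, 0.0689]
tool_rot: [3.141, -0.001, 1.601]
force: [0.1, 0.2, -1.9]
grip_width: 0.0203
finger_force: 59.5
```

Emit:
{"api": "move_arm", "payload": {
  "moves": [
    [[0,0,0,-0.02,0,0,0],[0,0,0,-0.04,0,0,0],[0,0.05,0,-0.055,0,0,0],[0,0.1,0,-0.055,0,0,0],[0,0.15,0,-0.055,0,0,0]]
  ]
}}

```text
clock: 8.7
position: [0.4307, 0.1865, 0.1245]
tool_rot: [3.141, -0.001, 1.599]
force: [1.6, -0.0, -2.4]
grip_width: 0.0201
finger_force: 59.5
```

```bash
python3 - <<'E'
from h import *
to(.532,.324,.11,1.25)
a=bot.grab_frame('side')[180:380,180:460,::-1];b=bot.grab_frame('scene')[140:370,240:430,::-1]
a=cv2.resize(a,(400,286));b=cv2.resize(b,(400,484))
o=np.zeros((484,800,3),np.uint8);o[:286,:400]=a;o[:,400:]=b;cv2.imwrite('pics/c4.png',o)
E
```

```text
8.7 [0.4307 0.1865 0.1245] [ 3.141e+00 -1.000e-03  1.599e+00] q7 -0.9 F [ 1.6 -0.  -2.4] | shift [0.1345 0.1051 0.0147] turn [ 0.0001 -0.0002  0.0556]
```

View pics/c4.png

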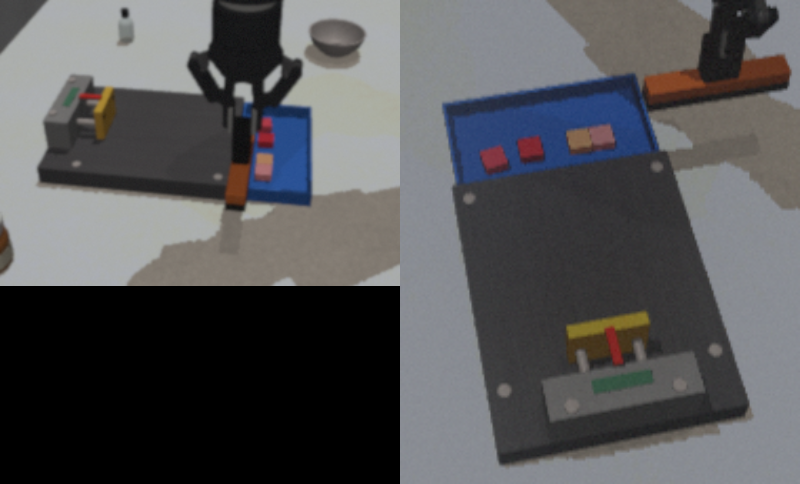

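Emit:
{"api": "move_arm", "payload": {
  "moves": [
    [[0,0.04,0.02,0,0,0,0],[0,0.08,0.04,0,0,0,0],[0,0.115,0.06,0.02,0,0,0],[0,0.125,0.08,0.04,0,0,0],[0,0.125,0.08,0.07,0,0,0]]
  ]
}}

```text
clock: 9.3
position: [0.5086, 0.3149, 0.0533]
tool_rot: [3.14, -0.003, 1.601]
force: [0.8, -0.3, -2.9]
grip_width: 0.0202
finger_force: 59.6
```

Emit:
{"api": "move_arm", "payload": {
  "moves": [
    [[0,0,0,0.01,0,0,0],[0,0,0,0.016,0,0,0],[0,0,0,0.018,0,0,0],[0,0,0,0.018,0,0,0],[0,0,0,0.018,0,0,0]]
  ]
}}

```text
clock: 9.8
position: [0.5067, 0.3125, 0.037]
tool_rot: [3.141, -0.001, 1.601]
force: [-0.5, 0.4, -2.5]
grip_width: 0.0198
finger_force: 59.6
```

Not yet in contact (about 1 mm left); lower slightly, release, and retreat.

Emit:
{"api": "move_arm", "payload": {
  "moves": [
    [[0,0,0,0.001,0,0,0],[0,0,0,0.0015,0,0,0],[0,0,0,0.0015,0,0,0]]
  ]
}}

```text
clock: 10.1
position: [0.5068, 0.3125, 0.0358]
tool_rot: [3.14, -0.001, 1.601]
force: [-3.8, -3.5, 16.3]
grip_width: 0.0197
finger_force: 61.6
```

Emit:
{"api": "move_arm", "payload": {
  "moves": [
    [[0.4,0,0,0,0,0,0],[0.7,0,0,0,0,0,0],[1,0,0,0,0,0,0],[1,0,0,0,0,0,0],[1,0,0,0,0,0,0]]
  ]
}}

```text
clock: 10.6
position: [0.5062, 0.3124, 0.0344]
tool_rot: [-3.141, -0.001, 1.601]
force: [-0.5, -0.1, 0.2]
grip_width: 0.0854
finger_force: 0.0
```

Emit:
{"api": "move_arm", "payload": {
  "moves": [
    [[1,0,0,-0.02,0,0,0],[1,0,0,-0.05,0,0,0],[1,0,0,-0.1,0,0,0],[1,0,0,-0.15,0,0,0],[1,0,0,-0.18,0,0,0]]
  ]
}}

```text
clock: 11.1
position: [0.5067, 0.3129, 0.2182]
tool_rot: [3.139, -0.002, 1.601]
force: [0.5, 0.2, -0.2]
grip_width: 0.0853
finger_force: 0.0
```

```bash
python3 - <<'E'
from h import *
to(.465,-.347,.2,-.019)
E
```

```text
11.1 [0.5067 0.3129 0.2182] [ 3.139e+00 -2.000e-03  1.601e+00] q7 -0.93 F [ 0.5  0.2 -0.2] | shift [-0.6584 -0.0619  0.0164] turn [-0.     -0.0006  0.2579]
```

Emit:
{"api": "move_arm", "payload": {
  "moves": [
    [[1,-0.047,-0.004,0,0,0,0.015],[1,-0.094,-0.008,0,0,0,0.03],[1,-0.141,-0.012,0,0,0,0.045],[1,-0.188,-0.016,0,0,0,0.06],[1,-0.235,-0.02,0,0,0,0.075]]
  ]
}}

```text
clock: 11.6
position: [0.493, 0.0749, 0.2145]
tool_rot: [-3.141, -0.001, 1.126]
force: [1.8, -0.6, -0.4]
grip_width: 0.0853
finger_force: 0.0
```

```bash
python3 - <<'E'
from h import *
to(.455,-.347,.2,-.019)
E
```

```text
11.6 [0.493  0.0749 0.2145] [-3.141e+00 -1.000e-03  1.126e+00] q7 -0.93 F [ 1.8 -0.6 -0.4] | shift [-0.3972  0.1473  0.0142] turn [-1.000e-04 -0.000e+00  1.822e-01]
```

Emit:
{"api": "move_arm", "payload": {
  "moves": [
    [[1,-0.043,0.016,0,0,0,0.02],[1,-0.086,0.032,0,0,0,0.04],[1,-0.129,0.048,0,0,0,0.06],[1,-0.172,0.064,0,0,0,0.08],[1,-0.215,0.08,0,0,0,0.1]]
  ]
}}

```text
clock: 12.1
position: [0.4735, -0.1537, 0.2144]
tool_rot: [-3.141, -0.0, 0.496]
force: [1.4, -1.1, 0.5]
grip_width: 0.0856
finger_force: 0.0
```

```bash
python3 - <<'E'
from h import *
to(.455,-.347,.2,-.019)
E
```

```text
12.1 [ 0.4735 -0.1537  0.2144] [-3.141 -0.     0.496] q7 -1.01 F [ 1.4 -1.1  0.5] | shift [-0.1084  0.1612  0.0144] turn [-0.    -0.     0.082]
```

Emit:
{"api": "move_arm", "payload": {
  "moves": [
    [[1,-0.022,0.032,0.003,0,0,0.016],[1,-0.044,0.064,0.006,0,0,0.033],[1,-0.066,0.097,0.01,0,0,0.05],[1,-0.088,0.13,0.014,0,0,0.066],[1,-0.108,0.161,0.014,0,0,0.082]]
  ]
}}

```text
clock: 12.6
position: [0.4559, -0.3466, 0.1996]
tool_rot: [-3.141, 0.001, -0.018]
force: [1.3, 1.1, 0.7]
grip_width: 0.0852
finger_force: 0.0
```

```bash
python3 - <<'E'
from h import *
to(.4645,-.347,.03,-.019)
p=cam('wrist')
im=bot.grab_frame('wrist');cv2.imwrite('pics/w5.png',im[:,:,::-1])
c,sn=np.cos(-.019),np.sin(-.019)
for x,y,z in [(30,-35,50),(30,35,50),(30,-35,0),(30,35,0),(18,-35,50),(18,35,50),(-30,-9,50),(-30,9,50),(-30,30,10),(-30,-30,10)]:
    w=np.array([.4745+(c*x-sn*y)/1e3,-.3472+(sn*x+c*y)/1e3,z/1e3]);print((x,y,z),proj(p,w,True).round())
E
```

```text
12.6 [ 0.4559 -0.3466  0.1996] [-3.141e+00  1.000e-03 -1.800e-02] q7 -1.12 F [1.3 1.1 0.7] | shift [0.0088 0.0004 0.1696] turn [-0.0001  0.0002  0.0001]
(30, -35, 50) [364. 159.]
(30, 35, 50) [283. 159.]
(30, -35, 0) [358. 154.]
(30, 35, 0) [289. 154.]
(18, -35, 50) [363. 172.]
(18, 35, 50) [284. 172.]
(-30, -9, 50) [333. 224.]
(-30, 9, 50) [314. 224.]
(-30, 30, 10) [294. 214.]
(-30, -30, 10) [353. 214.]
```

View pics/w5.png

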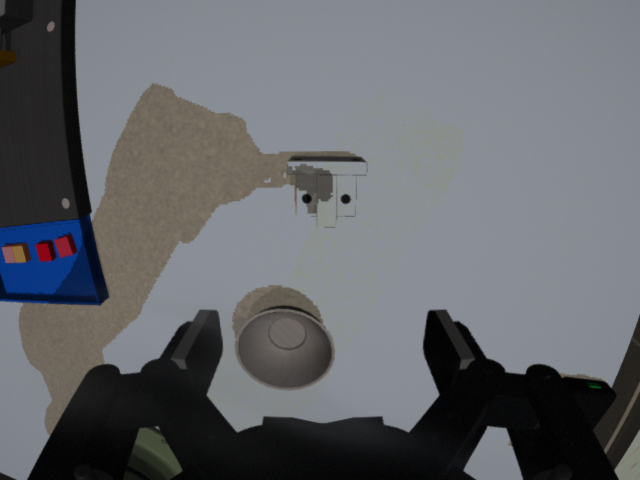

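Emit:
{"api": "move_arm", "payload": {
  "moves": [
    [[1,0.003,0.0015,0.045,0,0,0],[1,0.007,0.003,0.09,0,0,0],[1,0.007,0.003,0.135,0,0,0],[1,0.007,0.003,0.17,0,0,0],[1,0.007,0.003,0.18,0,0,0]]
  ]
}}

```text
clock: 13.15
position: [0.4619, -0.3465, 0.0168]
tool_rot: [-3.138, 0.004, -0.013]
force: [0.6, 0.3, -0.1]
grip_width: 0.0855
finger_force: 0.0
```

Emit:
{"api": "move_arm", "payload": {
  "moves": [
    [[1,0,0,0,0,0,0],[0.6,0,0,0,0,0,0],[0.4,0,0,0,0,0,0],[0.2,0,0,0,0,0,0],[0,0,0,0,0,0,0]]
  ],
  "force": 60
}}

```text
clock: 13.65
position: [0.464, -0.3483, 0.021]
tool_rot: [3.141, -0.001, -0.014]
force: [0.6, 0.2, -0.0]
grip_width: 0.0284
finger_force: 0.0
```

Emit:
{"api": "move_arm", "payload": {
  "moves": [
    [[0,0,0,0,0,0,0],[0,0,0,0,0,0,0],[0,0,0,0,0,0,0],[0,0,0,0,0,0,0],[0,0,0,0,0,0,0]]
  ],
  "force": 80
}}

```text
clock: 14.15
position: [0.4635, -0.3479, 0.02]
tool_rot: [-3.141, 0.0, -0.014]
force: [-0.9, -0.2, 0.2]
grip_width: -0.0006
finger_force: 0.0
```

```bash
python3 - <<'E'
from h import *
to(.463,-.35,.1,-.019)
E
```

```text
14.15 [ 0.4635 -0.3479  0.02  ] [-3.141  0.    -0.014] q7 -1.17 F [-0.9 -0.2  0.2] | shift [-0.0005  0.0021 -0.08  ] turn [-0.0001  0.0001  0.0008]
```

```bash
python3 - <<'E'
from h import *
a=bot.grab_frame('side')[140:260,290:450,::-1];b=bot.grab_frame('scene')[170:310,60:220,::-1];w=bot.grab_frame('wrist')[100:340,170:490,::-1]
o=np.zeros((600,800,3),np.uint8);o[:300,:400]=cv2.resize(a,(400,300));o[:300,400:743]=cv2.resize(b,(343,300));o[300:,:400]=cv2.resize(w,(400,300));cv2.imwrite('pics/c6.png',o)
E
```

```text
(no output)
```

View pics/c6.png

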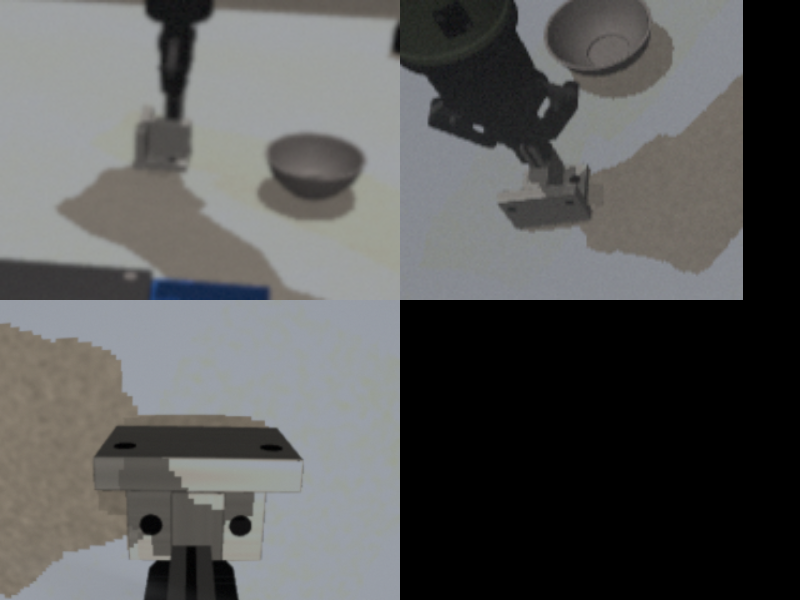

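```bash
cat > fitb.py <<'E'
from h import *
from scipy.optimize import least_squares
def fitb(P,U,x0):
    p=cam('wrist');P=np.array(P)/1000.;U=np.array(U)
    def f(q):
        c,s=np.cos(q[2]),np.sin(q[2])
        return np.ravel([proj(p,np.array([q[0]+c*a-s*b,q[1]+s*a+c*b,z+q[3]]),True) for a,b,z in P]-U)
    for free in(0,1):
        r=least_squares(lambda q:f(np.r_[q,0] if not free else q),x0+[0]*free);print(np.round(r.x,4),np.round(r.fun,1).tolist())
    return r.x
E
python3 - <<'E'
from fitb import *
g=lambda x,y:(170+x*.8,100+(y-300)*.8)
fitb([(30,35,50),(30,-35,50),(18,35,50),(18,-35,50),(30,35,0),(30,-35,0),(-30,30,10),(-30,-30,10)],[g(95,460),g(301,458),g(95,490),g(302,490),g(118,427),g(280,428),g(130,558),g(262,558)],[.4745,-.347,0])
to(.46,-.35,.1,0)
p=cam('wrist');print('cam',-p['R'].T@p['t'])
E
```

```text
[ 0.4725 -0.3503 -0.0153] [-1.6, -2.0, 3.0, -0.2, 0.2, 1.3, 0.0, 1.4, -1.4, -1.2, -1.7, -1.8, 0.6, 1.7, 0.5, 1.7]
[ 0.4717 -0.3503 -0.0153 -0.0024] [-0.3, -1.9, 1.6, -0.0, 1.5, 1.0, -1.3, 1.2, -0.6, -0.8, -2.4, -1.3, 1.2, 0.9, -0.1, 0.9]
14.3 [ 0.4635 -0.3479  0.02  ] [-3.141e+00  1.000e-03 -1.400e-02] q7 -1.17 F [-0.6 -0.7  0.4] | shift [-0.0035  0.0021 -0.08  ] turn [-0.0001  0.0001 -0.0022]
cam [ 0.54415709 -0.34860769  0.19508033]
```

```bash
python3 - <<'E'
from h import *
p=cam('wrist')
for z in(.01,.02,.03,.04,.05,.06,.08): print(z,((proj(p,np.array([.4635,-.348,z]),True)-[170,100])/.8+[0,300]).round())
o,d=ray(p,322,296,True)
for z in (0,.02,.05,.06,.07): print(z,at(p,322,296,z,True).round(4))
ps=cam('scene');pd=cam('side')
print('tip scene crop',(proj(ps,np.array([.4635,-.348,.02]))-[60,170])*2.143+[400,0],'side',(proj(pd,np.array([.4635,-.348,.02]))-[290,140])*2.5)
s=bot.observe();print(s['qpos'],s['joint_efforts'])
E
python3 - <<'E'
import cv2;a=cv2.imread('pics/c6.png')
o=cv2.resize(a[480:600,100:320],(770,420),interpolation=cv2.INTER_CUBIC);cv2.imwrite('pics/c7.png',o)
E
```

```text
0.01 [192. 518.]
0.02 [192. 528.]
0.03 [192. 538.]
0.04 [192. 550.]
0.05 [192. 563.]
0.06 [193. 577.]
0.08 [193. 611.]
0 [ 0.4455 -0.3468  0.    ]
0.02 [ 0.4556 -0.347   0.02  ]
0.05 [ 0.4708 -0.3472  0.05  ]
0.06 [ 0.4758 -0.3473  0.06  ]
0.07 [ 0.4809 -0.3474  0.07  ]
tip scene crop [550.10898454 177.7949319 ] side [171.75556908 144.14959146]
[ 0.63519578  0.69573025 -0.13294054  1.8413074   0.14730946  0.61478624
 -1.17229294] [-1.28027415e-03 -9.63820124e+01 -3.24724149e-02 -2.47474712e+01
  1.03925855e-02  5.68856325e-03  1.24607591e-04]
```

View pics/c7.png

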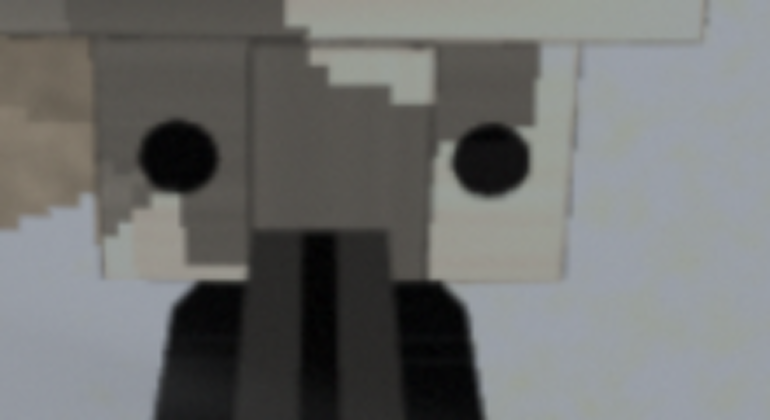

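The shut fingers appear to sit over the rib (crop c6/c7: finger tips at about (190,545), rib still visible right up to them), higher than the TCP reading suggests. I'll probe gently to find where the tips really are.

Emit:
{"api": "move_arm", "payload": {
  "moves": [
    [[0,0,0,0.0015,0,0,0],[0,0,0,0.003,0,0,0],[0,0,0,0.0045,0,0,0],[0,0,0,0.006,0,0,0],[0,0,0,0.006,0,0,0]]
  ],
  "force": 20
}}

```text
clock: 14.8
position: [0.4638, -0.3482, 0.0177]
tool_rot: [3.141, -0.0, -0.014]
force: [-20.6, 14.6, 80.2]
grip_width: -0.0001
finger_force: 39.8
```

Emit:
{"api": "move_arm", "payload": {
  "moves": [
    [[0,0,0,-0.008,0,0,0],[0,0,0,-0.03,0,0,0],[1,0,0,-0.04,0,0,0],[1,0,0.002,-0.04,0,0,0],[1,0,0.002,-0.04,0,0,0]]
  ]
}}

```text
clock: 15.3
position: [0.4633, -0.3502, 0.0535]
tool_rot: [-3.141, 0.001, -0.014]
force: [-0.2, 0.4, 0.0]
grip_width: 0.0432
finger_force: 0.0
```

```bash
python3 - <<'E'
from h import *
to(.4625,-.350,-.011,-.015)
w=bot.grab_frame('wrist');cv2.imwrite('pics/w8.png',w[:,:,::-1])
# bracket plate top (z=.05): bright? check pose by correlating shifts vs. predicted model edges
p=cam('wrist');g=cv2.GaussianBlur(cv2.cvtColor(w,cv2.COLOR_RGB2GRAY),(3,3),0).astype(float)
gx=cv2.Sobel(g,cv2.CV_64F,1,0);gy=cv2.Sobel(g,cv2.CV_64F,0,1);m=np.hypot(gx,gy)
from scipy.ndimage import map_coordinates
E=[((30,-35,50),(30,35,50)),((18,-35,50),(18,35,50)),((30,-35,50),(18,-35,50)),((30,35,50),(18,35,50)),((30,-35,0),(30,-35,50)),((30,35,0),(30,35,50)),((18,30,10),(-30,30,10)),((18,-30,10),(-30,-30,10)),((-30,-30,10),(-30,-9,10)),((-30,30,10),(-30,9,10)),((18,9,50),(-30,9,50)),((18,-9,50),(-30,-9,50)),((-30,9,50),(-30,-9,50))]
P=np.array([np.array(a)+(np.array(b)-a)*t for a,b in E for t in np.linspace(.05,.95,15)])/1e3
def sc(q):
    c,s=np.cos(q[2]),np.sin(q[2]);W=np.c_[q[0]+c*P[:,0]-s*P[:,1],q[1]+s*P[:,0]+c*P[:,1],P[:,2]]
    U=np.array([proj(p,x,True) for x in W]);return map_coordinates(m,[U[:,1],U[:,0]],order=1).mean()
from scipy.optimize import differential_evolution
r=differential_evolution(lambda q:-sc(q),[(.455,.49),(-.37,-.33),(-.08,.06)],seed=1,popsize=10,maxiter=25);print(r.x.round(4),r.fun,sc([.4725,-.3503,-.015]))
# sweeper check in scene: orange & black blob
b=bot.grab_frame('scene');h=cv2.cvtColor(b,cv2.COLOR_RGB2HSV);mk=((h[...,0]<14)&(h[...,1]>170)&(h[...,2]>70)).astype(np.uint8);mk[:,:400]=0
n,l,st,ce=cv2.connectedComponentsWithStats(mk)
ps=cam('scene')
for i in range(1,n):
    if st[i,4]>40: print(st[i],ce[i],at(ps,*ce[i],.02).round(3))
E
```

```text
15.3 [ 0.4633 -0.3502  0.0535] [-3.141e+00  1.000e-03 -1.400e-02] q7 -1.16 F [-0.2  0.4  0. ] | shift [-0.0008 -0.0001  0.0645] turn [-0.0001  0.0001  0.0002]
[ 0.472  -0.3492 -0.0183] -87.80631765911848 57.8854685170761
[461 215  20  12 153] [470.58823529 220.20915033] [0.503 0.364 0.02 ]
[429 222  13   9  54] [435.66666667 225.42592593] [0.503 0.287 0.02 ]
```

Emit:
{"api": "move_arm", "payload": {
  "moves": [
    [[1,-0.001,-0.001,0,0,0,0],[1,-0.001,-0.001,0.01,0,0,0],[1,-0.001,-0.001,0.025,0,0,0],[1,-0.001,-0.001,0.035,0,0,0],[1,-0.001,-0.001,0.04,0,0,0]]
  ]
}}

```text
clock: 15.9
position: [0.4618, -0.3483, 0.0122]
tool_rot: [-3.14, 0.002, -0.014]
force: [-0.2, 0.5, -0.1]
grip_width: 0.0856
finger_force: 0.0
```

Emit:
{"api": "move_arm", "payload": {
  "moves": [
    [[1,0,0,0.006,0,0,0],[1,0,0,0.012,0,0,0],[1,0,0,0.018,0,0,0],[1,0,0,0.023,0,0,0],[1,0,0,0.023,0,0,0]]
  ]
}}

```text
clock: 16.4
position: [0.4623, -0.3487, -0.0096]
tool_rot: [-3.141, 0.001, -0.014]
force: [-0.0, -0.4, 0.3]
grip_width: 0.0853
finger_force: 0.0
```

Emit:
{"api": "move_arm", "payload": {
  "moves": [
    [[0,0,0,0,0,0,0],[0,0,0,0,0,0,0],[0,0,0,0,0,0,0],[0,0,0,0,0,0,0],[0,0,0,0,0,0,0]]
  ],
  "force": 60
}}

```text
clock: 16.9
position: [0.4627, -0.3491, -0.0086]
tool_rot: [-3.141, 0.0, -0.014]
force: [0.5, 0.7, 1.6]
grip_width: 0.0167
finger_force: 58.4
```

Emit:
{"api": "move_arm", "payload": {
  "moves": [
    [[0,0,0,-0.01,0,0,0],[0,0,0,-0.03,0,0,0],[0,0,0,-0.07,0,0,0],[0,0,0,-0.1,0,0,0],[0,0,0,-0.1,0,0,0]]
  ],
  "force": 90
}}

```text
clock: 17.4
position: [0.4642, -0.3501, 0.0954]
tool_rot: [3.139, -0.004, -0.014]
force: [-0.4, -0.3, -3.0]
grip_width: 0.0166
finger_force: 88.2
```

```bash
python3 - <<'E'
from h import *
to(.57,.0435,.095,.028)
E
```

```text
17.4 [ 0.4642 -0.3501  0.0954] [ 3.139 -0.004 -0.014] q7 -1.15 F [-0.4 -0.3 -3. ] | shift [ 1.002e-01 -3.951e-01 -2.000e-04] turn [ 0.0004 -0.0007 -0.0067]
```

Emit:
{"api": "move_arm", "payload": {
  "moves": [
    [[0,0.006,-0.025,0,0,0,0],[0,0.016,-0.065,0,0,0,-0.001],[0,0.027,-0.105,0,0,0,-0.002],[0,0.037,-0.145,0,0,0,-0.003],[0,0.047,-0.185,0,0,0,-0.0035]]
  ]
}}

```text
clock: 17.9
position: [0.5119, -0.1629, 0.0908]
tool_rot: [-3.141, 0.001, 0.008]
force: [0.6, 0.0, -2.3]
grip_width: 0.0163
finger_force: 88.2
```

Emit:
{"api": "move_arm", "payload": {
  "moves": [
    [[0,0.011,-0.045,0,0,0,-0.001],[0,0.023,-0.09,0,0,0,-0.002],[0,0.034,-0.135,0,0,0,-0.003],[0,0.046,-0.175,0,0,0,-0.0035],[0,0.053,-0.2,0,0,0,-0.0035]]
  ]
}}

```text
clock: 18.4
position: [0.5635, 0.0396, 0.0909]
tool_rot: [-3.14, 0.001, 0.033]
force: [0.2, -0.3, -3.2]
grip_width: 0.0164
finger_force: 88.3
```

```bash
cat > edge.py <<'E'
from h import *
from scipy.ndimage import map_coordinates
from scipy.optimize import differential_evolution
def edges(w):
    g=cv2.GaussianBlur(cv2.cvtColor(w,cv2.COLOR_RGB2GRAY),(3,3),0).astype(float)
    return np.minimum(np.hypot(cv2.Sobel(g,cv2.CV_64F,1,0),cv2.Sobel(g,cv2.CV_64F,0,1)),200)
def fitE(name,w,E,b,dz=0):
    p=cam(name);f=name=='wrist';m=edges(w)
    P=np.array([np.array(a)+(np.array(c)-a)*t for a,c in E for t in np.linspace(.03,.97,30)])/1e3
    def sc(q):
        c,s=np.cos(q[2]),np.sin(q[2]);W=np.c_[q[0]+c*P[:,0]-s*P[:,1],q[1]+s*P[:,0]+c*P[:,1],P[:,2]+dz]
        U=np.array([proj(p,x,f) for x in W]);return -map_coordinates(m,[U[:,1],U[:,0]],order=1,mode='constant').mean()
    r=differential_evolution(sc,b,seed=1,popsize=10,maxiter=30);print(name,r.x.round(4),round(r.fun,1));return r.x
PLATE=[((-140,-110,30),(-140,110,30)),((-140,110,30),(140,110,30)),((140,110,30),(140,-110,30)),((140,-110,30),(-140,-110,30)),((102,-65,80),(102,65,80)),((140,-65,80),(140,65,80)),((102,-65,80),(140,-65,80)),((102,65,80),(140,65,80))]
PAD=[((60,-35,81),(60,35,81)),((72,-35,81),(72,35,81)),((60,-35,81),(72,-35,81)),((60,35,81),(72,35,81))]
BR=[((30,-35,50),(30,35,50)),((18,-35,50),(18,35,50)),((30,-35,50),(18,-35,50)),((30,35,50),(18,35,50)),((30,-35,0),(30,-35,50)),((30,35,0),(30,35,50))]
E
python3 - <<'E'
from edge import *
to(.57,.0435,.095,.028)
s=bot.observe();w=bot.grab_frame('wrist');sc=bot.grab_frame('scene')
B=[(.575,.61),(.03,.06),(0,.06)]
fitE('wrist',w,PLATE+PAD,B);fitE('wrist',w,PAD,B)
from workcell import bot as _;s0=cv2.imread('pics/scene0.png')[:,:,::-1].copy();fitE('scene',s0,PLATE+PAD,B)
sd=cv2.imread('pics/side0.png')[:,:,::-1].copy();fitE('side',sd,PLATE[:4]+PAD,B)
x,y,z=s['position'];fitE('wrist',w,BR,[(x-.005,x+.025),(y-.01,y+.01),(-.01,.06)],dz=z+.0086)
E
```

```text
18.4 [0.5635 0.0396 0.0909] [-3.14e+00  1.00e-03  3.30e-02] q7 -1.83 F [ 0.2 -0.3 -3.2] | shift [ 0.0066 -0.0037 -0.0041] turn [-0.0003  0.0001  0.0009]
wrist [0.59   0.0433 0.0361] -125.6
wrist [0.59   0.0431 0.0379] -190.0
scene [0.5899 0.0431 0.0344] -120.6
side [0.5906 0.042  0.0308] -110.0
wrist [0.5736 0.0412 0.0262] -132.2
```

Emit:
{"api": "move_arm", "payload": {
  "moves": [
    [[0,0.018,-0.001,0,0,0,-0.0011],[0,0.0365,-0.002,0,0,0,-0.0011],[0,0.0365,-0.002,0.02,0,0,-0.0011],[0,0.0365,-0.002,0.04,0,0,-0.0011],[0,0.0365,-0.002,0.055,0,0,-0.0011]]
  ]
}}

```text
clock: 19.0
position: [0.599, 0.038, 0.0347]
tool_rot: [-3.141, 0.002, 0.037]
force: [-0.2, 1.1, -3.8]
grip_width: 0.0164
finger_force: 88.3
```

Emit:
{"api": "move_arm", "payload": {
  "moves": [
    [[0,0,0,0.005,0,0,0],[0,0,0,0.009,0,0,0],[0,0,0,0.011,0,0,0],[0,0,0,0.011,0,0,0]]
  ]
}}

```text
clock: 19.4
position: [0.6, 0.039, 0.0256]
tool_rot: [-3.141, -0.0, 0.037]
force: [-0.2, -0.1, -2.2]
grip_width: 0.0166
finger_force: 88.3
```

```bash
python3 - <<'E'
from edge import *
to(.600,.0426,.0214,.040)
s=bot.observe();w=bot.grab_frame('wrist');x,y,z=s['position']
fitE('wrist',w,PAD,[(.575,.61),(.03,.06),(0,.06)])
fitE('wrist',w,BR,[(x-.005,x+.025),(y-.01,y+.01),(-.01,.08)],dz=z+.0086)
E
```

```text
19.4 [0.6    0.039  0.0256] [-3.141 -0.     0.037] q7 -1.84 F [-0.2 -0.1 -2.2] | shift [ 0.0001 -0.0036  0.0042] turn [-0.0001 -0.     -0.0005]
wrist [0.5898 0.0426 0.0321] -181.6
wrist [0.61   0.0398 0.0265] -138.9
```

Emit:
{"api": "move_arm", "payload": {
  "moves": [
    [[0,0,-0.002,0.0015,0,0,-0.001],[0,0,-0.004,0.003,0,0,-0.001],[0,0,-0.004,0.003,0,0,-0.001],[0,0,-0.004,0.004,0,0,-0.001],[0,0,-0.004,0.004,0,0,-0.001]]
  ]
}}

```text
clock: 19.95
position: [0.5998, 0.0432, 0.0215]
tool_rot: [-3.141, 0.0, 0.044]
force: [-2.3, 0.2, 3.3]
grip_width: 0.0163
finger_force: 89.1
```

Emit:
{"api": "move_arm", "payload": {
  "moves": [
    [[0,0.004,0,0,0,0,0],[0,0.008,0,0,0,0,0],[0,0.01,0,0,0,0,0],[0,0.012,0,0,0,0,0],[0,0.012,0,0,0,0,0]]
  ]
}}

```text
clock: 20.45
position: [0.6113, 0.0434, 0.0215]
tool_rot: [-3.141, 0.001, 0.043]
force: [-7.8, -0.5, 9.9]
grip_width: 0.0167
finger_force: 90.1
```

```bash
python3 - <<'E'
from edge import *
to(.624,.0434,.0214,.040)
s=bot.observe();w=bot.grab_frame('wrist');x,y,z=s['position']
fitE('wrist',w,PAD,[(.575,.625),(.03,.06),(0,.06)])
fitE('wrist',w,BR[:4],[(x-.005,x+.025),(y-.01,y+.01),(-.01,.08)],dz=.03)
E
```

```text
20.45 [0.6113 0.0434 0.0215] [-3.141e+00  1.000e-03  4.300e-02] q7 -1.83 F [-7.8 -0.5  9.9] | shift [0.0127 0.0006 0.0001] turn [-0.0001  0.0002  0.0005]
wrist [0.5912 0.0427 0.0306] -157.4
wrist [0.6211 0.0442 0.0347] -144.5
```

Emit:
{"api": "move_arm", "payload": {
  "moves": [
    [[0,0.002,0.0003,-0.0004,0,0,0],[0,0.004,0.0005,-0.0004,0,0,0],[0,0.006,0.0005,-0.0004,0,0,0],[0,0.008,0.0005,-0.0004,0,0,0],[0,0.01,0.0005,-0.0004,0,0,0]]
  ]
}}

```text
clock: 21.0
position: [0.6199, 0.0436, 0.0215]
tool_rot: [-3.141, 0.004, 0.043]
force: [-16.5, 1.4, 13.5]
grip_width: 0.0164
finger_force: 90.2
```

Emit:
{"api": "move_arm", "payload": {
  "moves": [
    [[0,0.001,0,0,0,0,0],[0,0.002,0,0,0,0,0],[0,0.002,0,0,0,0,0],[0,0.002,0,0,0,0,0],[0,0.002,0,0,0,0,0]]
  ]
}}

```text
clock: 21.5
position: [0.6218, 0.0437, 0.0216]
tool_rot: [-3.141, 0.004, 0.043]
force: [-15.1, 1.0, 11.6]
grip_width: 0.0164
finger_force: 90.4
```

```bash
cat > chk.py <<'E'
from edge import *
to(.624,.0434,.0214,.040)
s=bot.observe();w=bot.grab_frame('wrist');x,y,z=s['position']
q=fitE('wrist',w,PAD[1:2]+PAD[2:],[(.585,.625),(.03,.06),(0,.06)])
b=fitE('wrist',w,BR[:4],[(x-.005,x+.025),(y-.01,y+.01),(-.01,.08)],dz=.03)
q0=np.array([.5901,.0430]);c,sn=np.cos(.034),np.sin(.034)
f=b[:2]+.03*np.array([np.cos(b[2]),np.sin(b[2])])-q0
print('face in fixture',(c*f[0]+sn*f[1]).round(4),(-sn*f[0]+c*f[1]).round(4),'pad travel',(c*(q[0]-q0[0])+sn*(q[1]-q0[1])).round(4))
# red pointer tip vs green band in wrist and scene views
for n in('wrist','scene','side'):
    im=w if n=='wrist' else bot.grab_frame(n);p=cam(n);h=cv2.cvtColor(im,cv2.COLOR_RGB2HSV)
    C=q0+.09*np.array([c,sn]);u=proj(p,np.r_[C,.081],n=='wrist').astype(int)
    for nm,m in(('red',((h[...,0]<6)|(h[...,0]>174))&(h[...,1]>150)&(h[...,2]>50)),('green',(h[...,0]>50)&(h[...,0]<90)&(h[...,1]>80))):
        k=np.zeros(m.shape,bool);k[max(u[1]-60,0):u[1]+60,max(u[0]-60,0):u[0]+60]=1
        v,uu=np.nonzero(m&k)
        if len(v)<8: print(n,nm,len(v));continue
        W=np.array([at(p,a,e,.081 if nm=='red' else .08,n=='wrist')[:2]-q0 for a,e in zip(uu,v)]);X=c*W[:,0]+sn*W[:,1];Y=-sn*W[:,0]+c*W[:,1]
        print(n,nm,len(v),'x',np.percentile(X,[2,98]).round(4),'y',np.percentile(Y,[2,98]).round(4))
E
python3 chk.py
```

```text
21.5 [0.6218 0.0437 0.0216] [-3.141  0.004  0.043] q7 -1.83 F [-15.1   1.   11.6] | shift [0.0022 0.0004 0.0001] turn [-0.0001  0.0007  0.0005]
wrist [0.6018 0.0432 0.029 ] -182.6
wrist [0.6318 0.0445 0.0345] -142.2
face in fixture 0.0717 0.0001 pad travel 0.0117
wrist red 2354 x [0.0816 0.1087] y [-0.0046  0.0034]
wrist green 0
scene red 80 x [0.082  0.1137] y [-0.0031  0.0044]
scene green 136 x [0.0749 0.1221] y [-0.0225  0.0265]
side red 40 x [0.0877 0.1176] y [-0.0125 -0.0004]
side green 17 x [0.1166 0.1229] y [-0.0231  0.0165]
```

Emit:
{"api": "move_arm", "payload": {
  "moves": [
    [[0,0.001,0,-0.0003,0,0.0004,0],[0,0.002,0,-0.0006,0,0.0007,0],[0,0.0025,0,-0.0006,0,0.0007,0],[0,0.0025,0,-0.0006,0,0.0007,0],[0,0.0025,0,-0.0006,0,0.0007,0]]
  ]
}}

```text
clock: 22.15
position: [0.6239, 0.0437, 0.0216]
tool_rot: [-3.141, 0.001, 0.043]
force: [-13.2, 2.0, 3.2]
grip_width: 0.0162
finger_force: 89.0
```

```bash
python3 chk.py
```

```text
22.15 [0.6239 0.0437 0.0216] [-3.141e+00  1.000e-03  4.300e-02] q7 -1.83 F [-13.2   2.    3.2] | shift [0.0001 0.0003 0.0002] turn [-0.0001  0.0001  0.0006]
wrist [0.6039 0.0429 0.0341] -183.5
wrist [0.6337 0.0445 0.0338] -142.4
face in fixture 0.0736 0.0001 pad travel 0.0138
wrist red 2166 x [0.0836 0.1088] y [-0.0046  0.0034]
wrist green 0
scene red 81 x [0.0842 0.1153] y [-0.0031  0.0046]
scene green 129 x [0.1127 0.1222] y [-0.0226  0.0238]
side red 40 x [0.0898 0.1187] y [-0.0109 -0.0002]
side green 16 x [0.1166 0.1229] y [-0.0234  0.0165]
```

Emit:
{"api": "move_arm", "payload": {
  "moves": [
    [[0,0,0,0,0,0,0],[0,0,0,0,0,0,0],[0,0,0,0,0,0,0],[0,0,0,0,0,0,0],[0,0,0,0,0,0,0]]
  ]
}}

```text
clock: 22.8
position: [0.6239, 0.0438, 0.0216]
tool_rot: [-3.141, 0.001, 0.044]
force: [-14.3, 2.0, 3.3]
grip_width: 0.0167
finger_force: 89.0
```

```bash
python3 chk.py | head -4
```

```text
22.8 [0.6239 0.0438 0.0216] [-3.141e+00  1.000e-03  4.400e-02] q7 -1.83 F [-14.3   2.    3.3] | shift [0.0001 0.0004 0.0002] turn [-0.0001  0.0001  0.0006]
wrist [0.6039 0.0429 0.0339] -183.9
wrist [0.6337 0.0445 0.0339] -142.4
face in fixture 0.0736 0.0 pad travel 0.0138
```

```bash
python3 -c "
from workcell import bot
print(bot.job_done())"
```

```text
the job is handed in; nothing more can be done
None
```

The job is handed in at 22.8 s: all four tablets are in the tray, the sweeper stands released on the bench, and the bracket is held flat, flush and centred against the pad, which is pushed back about 13.8 mm (about 10 N from the spring); while finding the fingertip height I pressed the shut fingers onto the bracket rib with a brief 80 N, below the 120 N wrist limit but above the 40 N limit if that limit also covers the fingers.

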